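Hook the scoop into the canister's rim notch and close the lid

ROBOT

A 7-joint arm with a two-finger parallel gripper is mounted at the origin on a cart in front of the work surface, level with it; the furniture and walls round the work are solid. World frame = base frame: x ahead of the robot, y to its left, z up, the work surface at z = 0. Lengths are in mm, angles in rad, forces in N, time in s.
With the tool pointing down it reaches from about 425 to 875 mm from the base axis. Payload 4.7 kg.
Tool frame: the origin (TCP) lies between the finger pads; the fingertips stand 11 mm ahead of it and the grasp point (between the pads) lies 8 mm behind it (bot.finger_overhang is the distance from the TCP to the fingertips, in mm); z points along the fingers, y is the line along which they close (so a half turn about z gives the same grasp; the last joint's range is limited). The gripper opens to 87 mm and grips with 3 to 60 N. Pads are 19 mm wide; open, the fingers measure 117 mm over their backs; the gripper's body (75 mm by 190 mm) begins 51 mm behind the grasp point.
Start: joints at [1.312, 0.321, -0.07, 1.45, 0.023, 1.371, -0.057], TCP at [175.108, -625.989, 233.587] pointing down, gripper open.
Joint ranges: [-2.86, 2.86], [-0.3, 2.09], [-1.38, 1.24], [0.06, 2.45], [-1.56, 4.7], [0.09, 2.05], [-2.69, 2.69]. Speed limits (rad/s): [2.57, 2.57, 3.14, 3.14, 3.14, 3.14, 3.14].

INTERFACE

Orientations are given as a unit quaternion [w, x, y, z].
In Python, from bench import get_state, optics, bot gives the robot as it stands.
- The arm moves only by the tool step_arm, never from a script. Its argument "plan" is a list of rows, each an object of numbers: "x", "y", "z": the shift along the world's x, y, z in cm; "spin": the turn about the world's z in rad. A call has exactly 10 rows; each row shifts and turns the commanded pose from where the row before left it; what a row does not reach is not made up. A row lasts 1/12 s, in which the tool goes at most 41.7 mm and 7.16 degrees, less where a joint would pass 70% of its speed; a pose out of reach is approached as far as the arm can. A call is refused whole if a number of a shift passes 4.17 or a number of a turn 0.125, either way. A call with a gripper value outside its range is refused whole. "grip" is the closure, from -1 (fully open) to 1 (shut), so that 0 is half open, set as the call begins (left out, the last holds). The fingers move at their own pace and stop on an object; the grip force is fixed at half the most. Time passes only in rows, so rows that do not move let the fingers close, or fill a call up. It gives the time, the measured TCP pose, the force, the opening and the grip force at its end, in the units of the state.
- get_state(): the state, without advancing time (a new reading comes with each control period).
- optics.read_camera(name): name is "side" or "top" or "wrist"; returns the picture (420x560x3 uint8, blue, green, red); there is no depth.
- optics.camera_params(name): a dict with "fx", "fy", "cx", "cy" (pixels), "extrinsics" (4x4, takes a point from camera to world coordinates). Camera axes: x right, y down, z forward; pixel columns grow to the right and rows downward; lengths in mm; the calibration is good to about 2 mm. A picture is of the moment at which its call begins: read the wrist's pose just before it. camera_params takes no time and is no camera call; for the wrist camera it gives the pose at the moment of the call.
- bot.close_job(): hands the job in; it is judged then, once.
The state is a dict: "clock": time; "qpos": joint angles; "joint_vel": joint speeds; "tau": joint torques, N m; "ee_pos": TCP position; "eef_rot": TCP orientation; "force": force on the tool from outside, world axes, zero at the start; "torque": the same for the moment, N m; "gripper_width": finger opening in mm; "gripper_force": force on a finger pad.
Only numpy, scipy, OpenCV 4.12 (cv2) and the standard library are available. Lean on these libraries where they do the work, as an engineer would, in place of code of your own. Each camera call takes 0.05 s, during which the arm holds its last target. There are 200 camera calls.

TASK

Put the measuring scoop away: hang it inside the white storage canister by its bent lip, feeling along the rim until the lip drops fully into the rim's notch with the black grip outside, and then put the wooden lid on so that it lies flat on the rim. The canister is glazed and turns on its turntable, so work gently and press only lightly, and leave the other things where they are.

Things in the scene. Friction and masses are not known exactly. Their poses are not given: they have to be found in the camera images.
- turntable: Fixed base of a low wooden turntable, 150 mm across; origin on its axis at worktop level, z up. A round white canister stands centred on it and turns with it: 124 mm outside, 114 mm inside diameter, wall 5 mm, inner floor 28 mm above the origin. Stiff: about 6 N sideways at the rim turns it, so a lip pressed on the rim with over some 8 N may drag it round instead of sliding.
- mouth (a point): Centre of the canister's mouth, on the turntable's axis at the height of the rim's top, 132 mm up; axes of the fixed base. The rim has one square notch, 21 mm wide, its floor 9 mm below the rim's top. It lies within 0.55 rad (32 degrees) either side of this point's -x direction; how far the canister is turned is not measured, so the notch must be felt or seen.
- scoop: Steel measuring scoop, black grip, about 0.1 kg, standing on its flat cup (48 mm across, 34 high). Origin: centre of the cup's underside; z up, grip to -x. An 18 mm wide, 3 mm strip rises at the cup's -x side (outer face x = -25 mm), bends out as a bridge (underside z = 85, top 89 mm) and down as a leg (inner face x = -35, outer -38, lower end z = 71 mm): a hook with a 10 mm gap for the rim.
- scoop_lip (a point): Middle of the hook's gap, on the underside of the scoop's bridge, at (-30, 0, 85) mm in the scoop's frame: this rests on the rim, or on the notch floor when home. Axes as the scoop's.
- scoop_grip (a point): Centre of the scoop's black grip, outside the leg: 58 mm long along x, 18 mm wide along y, 11 mm high, at (-74, 0, 72.5) mm in the scoop's frame. Take it from above across its 18 mm width. Axes as the scoop's.
- lid: Round wooden lid, about 0.16 kg, lying with its plug down on the worktop. Origin at the centre of the underside of the plug (92 mm across, 8 mm deep); above it a disc 127 mm across, its underside 8 mm and its top 18 mm above the origin. Closed, the disc lies on the rim and the plug hangs in the mouth: origin 124 mm above the turntable's. With the scoop in the notch there is about 6 mm of play round the plug. z up.
- lid_knob (a point): Centre of the lid's knob head, 27 mm in diameter and 20 mm high (28 to 48 mm above the lid's origin), on the lid's axis, on a 21 mm neck.
- lemon: Loose lemon, 78 x 55 x 56 mm, origin at its underside; leave it.
- mug: Loose spotted mug, 82 x 114 x 91 mm, origin at its underside; leave it.
- tea_box: Loose small yellow carton, 57 x 70 x 76 mm, origin at its underside; leave it.
Things that resemble listed ones, but are neither listed nor needed, are in the scene too. What is meant by the lid is not turquoise, and is the larger of those in its own colour.

How it is judged:
By the outcome, as a careful person would: the job done as asked, in the order asked, and still so for the second after the job is handed in, with the robot touching nothing.
It also fails if it takes over 72 s, if anything falls off the work surface, if the arm or the gripper's body presses on something with over 40 N, if the wrist force passes 120 N, or if a joint passes its speed limit or range.

## Working session

There is one attempt and no reset: what is moved stays moved. The work goes in short steps, Python scripts to look and compute and a tool call to move; the robot and the scene stay as the last step left them, time stands still between calls to the robot, and variables do not carry over. Pictures are saved under pics/ and viewed, at most 10 in all, crops included, and the job is handed in when it is done.

Besides the shell and the picture viewer there is one more tool, called by a JSON object that holds its "op" and its "data". step_arm: Moves the arm, as the interface text tells. Its arguments: {"type":"object","properties":{"plan":{"type":"array","items":{"type":"object","properties":{"x":{"type":"number"},"y":{"type":"number"},"z":{"type":"number"},"spin":{"type":"number"}}}},"grip":{"type":"number"}},"required":["plan"]}

```bash
ls; mkdir -p pics; cat > h.py <<'E'
import numpy as np, cv2
from bench import get_state, optics, bot
def params(n):
    p=optics.camera_params(n); return p, np.array(p["extrinsics"])
def ray(n,u,v,p=None):
    p=p or optics.camera_params(n); T=np.array(p["extrinsics"])
    d=T[:3,:3]@np.array([(u-p["cx"])/p["fx"],(v-p["cy"])/p["fy"],1]); return T[:3,3],d
def onz(n,u,v,z,p=None):
    o,d=ray(n,u,v,p); return o+d*(z-o[2])/d[2]
def proj(n,P,p=None):
    p=p or optics.camera_params(n); T=np.array(p["extrinsics"])
    c=T[:3,:3].T@(np.array(P)-T[:3,3]); return p["fx"]*c[0]/c[2]+p["cx"],p["fy"]*c[1]/c[2]+p["cy"]
E
python3 - <<'E'
from h import *
s=get_state(); print(s)
for n in("top","side"):
    im=optics.read_camera(n); cv2.imwrite(f"pics/{n}0.png",im)
    p,T=params(n); print(n,p["fx"],p["cx"],p["cy"],T.round(3).tolist())
a=cv2.imread("pics/top0.png");b=cv2.imread("pics/side0.png")
E
```

```text
pics
{'clock': 0.0, 'qpos': array([ 1.31213386,  0.3218006 , -0.07007999,  1.45168818,  0.02260612,
        1.37077619, -0.05689477]), 'joint_vel': array([-2.50390592e-04, -3.86924268e-05,  1.78000659e-03,  8.19842576e-04,
        1.04615059e-03, -2.48305292e-04,  6.79602632e-04]), 'tau': array([-4.01010084e-04, -4.91291678e+01, -4.04357566e-01, -3.12533784e+01,
       -6.40283804e-02,  4.34727164e-02,  1.67546686e-04]), 'ee_pos': array([ 174.91011357, -625.47205096,  232.46937392]), 'eef_rot': array([-9.25304286e-04,  9.90711815e-01,  1.35975041e-01, -1.80397876e-04]), 'force': array([0.12088852, 0.74893311, 0.12855065]), 'torque': array([ 0.01613367, -0.01332228, -0.00188359]), 'gripper_force': 0.0, 'gripper_width': 86.87490892060211}
top 396.67849586018446 281.66452834995556 212.57300695940157 [[-0.017, -0.988, 0.153, 330.983], [-1.0, 0.019, 0.012, 50.503], [-0.014, -0.153, -0.988, 1332.934], [0.0, 0.0, 0.0, 1.0]]
side 381.17117840554164 278.48624420012396 209.41136942111368 [[0.969, -0.121, 0.218, 318.213], [-0.249, -0.459, 0.853, -806.814], [-0.003, -0.88, -0.474, 571.539], [0.0, 0.0, 0.0, 1.0]]
```

View pics/top0.png

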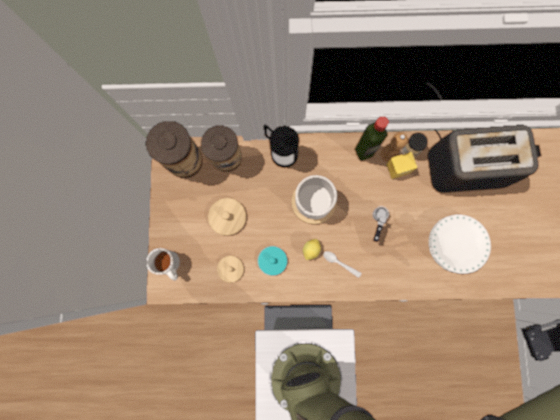

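View pics/side0.png

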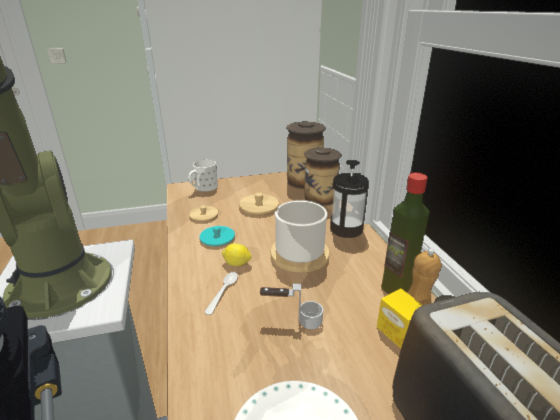

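Top view: the wooden discs are at (227,217), which is larger, and (231,269), which is smaller. The turquoise one is at (272,261). The lid meant is (227,217), wood-coloured and the larger. The canister is at (317,198), the scoop cup at (382,215) and its grip at (379,233). I'll confirm in one crop.

```bash
python3 - <<'E'
from h import *
a=cv2.imread("pics/top0.png");b=cv2.imread("pics/side0.png")
f=lambda im,x,y,w,h,k: cv2.resize(im[y:y+h,x:x+w],None,fx=k,fy=k,interpolation=cv2.INTER_CUBIC)
c1=f(a,285,165,65,75,4); c2=f(a,360,200,40,50,6);c3=f(a,200,190,65,100,3)
c4=f(b,250,195,90,140,4)[:300]
H=300
W=np.zeros((600,800,3),np.uint8)
W[:300,:260]=c1; W[:300,260:500]=c2; W[:300,500:695]=c3
W[300:600,:360]=c4; c5=f(b,250,275,85,60,5); W[300:600,365:790]=c5
cv2.imwrite("pics/crop1.png",W)
for n in("lidbig","lidsmall","can","scoopcup","grip"):
    u,v,z={"lidbig":(227,217,18),"lidsmall":(231,269,15),"can":(317,197,132),"scoopcup":(382,215,34),"grip":(379,233,78)}[n]
    print(n,onz("top",u,v,z).round(0))
E
```

```text
lidbig [523. 250.  18.]
lidsmall [350. 236.  15.]
can [564. -45. 132.]
scoopcup [ 518. -265.   34.]
grip [ 454. -242.   78.]
```

View pics/crop1.png

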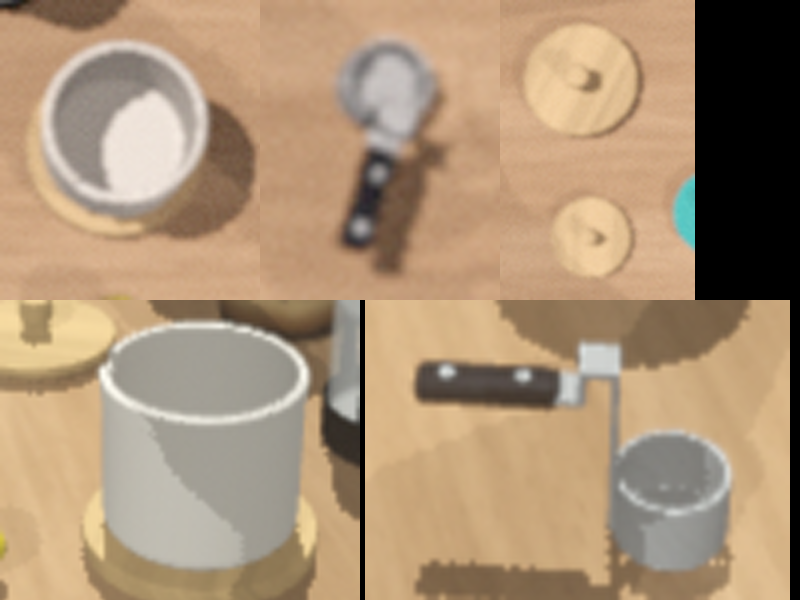

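The crop confirms it: the big wooden disc with a knob is the lid, and the scoop stands free with its grip toward the robot. I'll move above the grip and use the wrist camera.

{"op": "step_arm", "data": {"plan": [{"x": 1.3, "y": 1.9, "spin": -0.031}, {"x": 1.3, "y": 1.9, "spin": -0.031}, {"x": 1.3, "y": 1.9, "spin": -0.031}, {"x": 1.3, "y": 1.9, "spin": -0.031}, {"x": 1.3, "y": 1.9, "spin": -0.031}, {"x": 1.3, "y": 1.9, "spin": -0.031}, {"x": 1.3, "y": 1.9, "spin": -0.031}, {"x": 1.3, "y": 1.9, "spin": -0.031}, {"x": 1.3, "y": 1.9, "spin": -0.031}, {"x": 1.3, "y": 1.9, "spin": -0.031}], "grip": -1}}

```text
schema error: expected keys x, y, z, spin
```

{"op": "step_arm", "data": {"plan": [{"x": 1.3, "y": 1.9, "spin": -0.031}, {"x": 1.3, "y": 1.9, "spin": -0.031}, {"x": 1.3, "y": 1.9, "spin": -0.031}, {"x": 1.3, "y": 1.9, "spin": -0.031}, {"x": 1.3, "y": 1.9, "spin": -0.031}, {"x": 1.3, "y": 1.9, "spin": -0.031}, {"x": 1.3, "y": 1.9, "spin": -0.031}, {"x": 1.3, "y": 1.9, "spin": -0.031}, {"x": 1.3, "y": 1.9, "spin": -0.031}, {"x": 1.3, "y": 1.9, "spin": -0.031}]}}

```text
schema error: expected keys x, y, z, spin
```

```bash
python3 - <<'E'
from h import *
from scipy.spatial.transform import Rotation as R
s=get_state(); p,T=params("wrist"); im=optics.read_camera("wrist"); cv2.imwrite("pics/w1.png",im)
np.savez("w1.npz",T=T)
q=s["eef_rot"]; r=R.from_quat(np.r_[q[1:],q[0]]).as_matrix()
print(s["ee_pos"],q,p["fx"],p["cx"],p["cy"]); print((r.T@(T[:3,3]-s["ee_pos"])).round(1)); print((r.T@T[:3,:3]).round(3))
E
```

```text
[ 174.97602828 -625.51434618  232.56421097] [-8.58374679e-04  9.90706592e-01  1.36013559e-01 -1.52556825e-04] 294.11807226640866 277.9789175336336 203.73953793399448
[  82.6   -0.8 -151. ]
[[-0.001 -0.954 -0.301]
 [ 1.    -0.001 -0.   ]
 [ 0.    -0.301  0.954]]
```

View pics/w1.png

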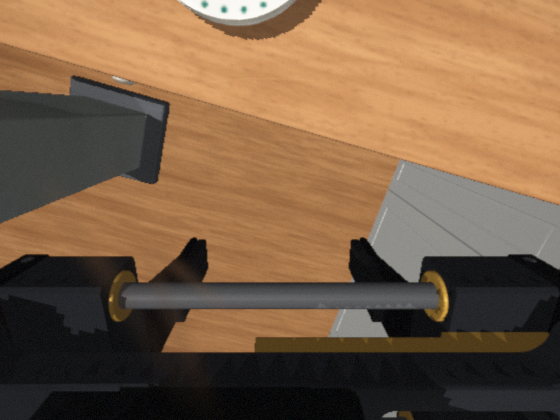

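The moves were refused because every key is required, so the arm hasn't moved. The picture shows the camera on the tool's +x side, with the gap between the fingers near (278,300).

{"op": "step_arm", "data": {"plan": [{"x": 1.3, "y": 1.9, "z": 0, "spin": -0.031}, {"x": 1.3, "y": 1.9, "z": 0, "spin": -0.031}, {"x": 1.3, "y": 1.9, "z": 0, "spin": -0.031}, {"x": 1.3, "y": 1.9, "z": 0, "spin": -0.031}, {"x": 1.3, "y": 1.9, "z": 0, "spin": -0.031}, {"x": 1.3, "y": 1.9, "z": 0, "spin": -0.031}, {"x": 1.3, "y": 1.9, "z": 0, "spin": -0.031}, {"x": 1.3, "y": 1.9, "z": 0, "spin": -0.031}, {"x": 1.3, "y": 1.9, "z": 0, "spin": -0.031}, {"x": 1.3, "y": 1.9, "z": 0, "spin": -0.031}], "grip": -1}}

```text
clock: 0.98
ee_pos: [305.5, -434.8, 233.3]
eef_rot: [-0.0, 1.0, -0.019, -0.0]
force: [0.3, -0.4, 0.3]
gripper_width: 87.2
gripper_force: 0.0
```

{"op": "step_arm", "data": {"plan": [{"x": 1.3, "y": 1.9, "z": 0, "spin": -0.031}, {"x": 1.3, "y": 1.9, "z": 0, "spin": -0.031}, {"x": 1.3, "y": 1.9, "z": 0, "spin": -0.031}, {"x": 1.3, "y": 1.9, "z": 0, "spin": -0.031}, {"x": 1.3, "y": 1.9, "z": 0, "spin": -0.031}, {"x": 1.3, "y": 1.9, "z": 0, "spin": -0.031}, {"x": 1.3, "y": 1.9, "z": 0, "spin": -0.031}, {"x": 1.3, "y": 1.9, "z": 0, "spin": -0.031}, {"x": 1.3, "y": 1.9, "z": 0, "spin": -0.031}, {"x": 1.3, "y": 1.9, "z": 0, "spin": -0.031}]}}

```text
clock: 1.82
ee_pos: [435.4, -244.9, 233.4]
eef_rot: [0.0, 0.985, -0.173, -0.0]
force: [0.4, -0.2, 0.3]
gripper_width: 86.8
gripper_force: 0.0
```

```bash
python3 - <<'E'
from h import *
s=get_state(); p,T=params("wrist"); im=optics.read_camera("wrist"); cv2.imwrite("pics/w2.png",im)
np.savez("w2.npz",T=T)
print(s["ee_pos"],s["eef_rot"],s["force"],s["clock"],np.abs(s["joint_vel"]).max())
E
```

```text
[ 435.44122636 -244.89930887  233.4039393 ] [ 4.99694549e-05  9.84837821e-01 -1.73477467e-01 -1.79055225e-04] [ 0.4421622 -0.238086   0.2949172] 1.8167 0.933960938387217
```

View pics/w2.png

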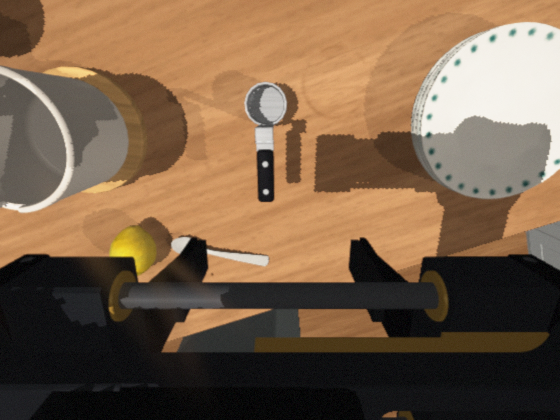

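The wrist picture shows the grip from (265,150) to (266,200), the bridge at (265,140) and the cup at (266,104). I'll compute the scoop pose.

```bash
python3 - <<'E'
from h import *
T0=np.load("w2.npz")["T"]; s=get_state(); p=dict(optics.camera_params("wrist"))
print(s["ee_pos"],s["clock"])
# retake at rest
im=optics.read_camera("wrist"); p=optics.camera_params("wrist"); cv2.imwrite("pics/w3.png",im); np.savez("w3.npz",T=np.array(p["extrinsics"]))
hsv=cv2.cvtColor(im,cv2.COLOR_BGR2HSV)
roi=np.zeros(im.shape[:2],np.uint8); roi[135:215,250:282]=255
m=cv2.morphologyEx(((im.max(2)<60)&(roi>0)).astype(np.uint8),cv2.MORPH_CLOSE,np.ones((7,7)))
n,l,st,c=cv2.connectedComponentsWithStats(m); i=1+st[1:,4].argmax(); print(st[i],c[i])
pts=np.argwhere(l==i)[:,::-1]; W=np.array([onz("wrist",u,v,78,p)[:2] for u,v in pts])
r=cv2.minAreaRect(W.astype(np.float32)); print(r)
g=im.astype(float); 
# cup rim circle: gray low-sat bright
x0,y0=235,75; m2=((hsv[...,1]<60)&(hsv[...,2]>90)).astype(np.uint8); m2[:75]=0;m2[127:]=0;m2[:,:240]=0;m2[:,295:]=0
ct=max(cv2.findContours(m2,0,2)[0],key=cv2.contourArea)[:,0]; ct=np.array([onz("wrist",u,v,34,p)[:2] for u,v in ct],np.float32)
print(cv2.fitEllipse(ct))
rc=np.array(r[0]); print(get_state()["ee_pos"])
E
```

```text
[ 438.59824569 -239.72043566  233.60215255] 1.8667
[264 151  16  52 782] [271.34654731 176.61508951]
((454.07806396484375, -239.6896209716797), (16.193151473999023, 55.35836410522461), 69.57968139648438)
((522.4197998046875, -265.8919677734375), (42.880409240722656, 43.991207122802734), 147.04759216308594)
[ 437.41398881 -241.70660449  233.59113973]
```

{"op": "step_arm", "data": {"plan": [{"x": 0, "y": 2.0, "z": 0.3, "spin": 0.02}, {"x": 0, "y": 2.0, "z": 0.3, "spin": 0.02}, {"x": 0, "y": 2.0, "z": 0.3, "spin": 0.02}, {"x": 0, "y": 2.0, "z": 0.3, "spin": 0.02}, {"x": 0, "y": 2.0, "z": 0.3, "spin": 0.02}, {"x": 0, "y": 2.0, "z": 0.3, "spin": 0.02}, {"x": 0, "y": 2.0, "z": 0.3, "spin": 0.02}, {"x": 0, "y": 2.0, "z": 0.3, "spin": 0.02}, {"x": 0, "y": 2.0, "z": 0.3, "spin": 0.02}, {"x": 0, "y": 2.0, "z": 0.3, "spin": 0.02}]}}

```text
clock: 2.75
ee_pos: [435.0, -43.9, 263.9]
eef_rot: [0.0, 0.997, -0.072, 0.0]
force: [0.2, 0.1, 0.7]
gripper_width: 86.7
gripper_force: 0.0
```

```bash
python3 - <<'E'
from h import *
for i in range(4): optics.read_camera("wrist")
s=get_state(); p,T=params("wrist"); im=optics.read_camera("wrist"); cv2.imwrite("pics/w4.png",im)
np.savez("w4.npz",T=T)
print(s["ee_pos"],s["eef_rot"],np.abs(s["joint_vel"]).max())
E
```

```text
[435.21823881 -45.3046757  263.78664123] [ 4.29837699e-04  9.97354384e-01 -7.26913260e-02  1.40803263e-04] 0.02940980388492156
```

View pics/w4.png

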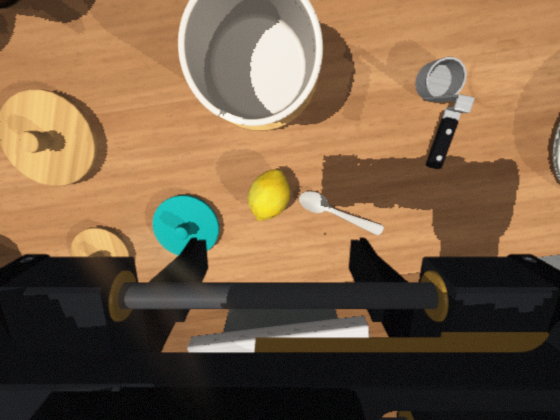

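Canister mouth is centred near (251,50), with its near rim between (195,95) and (310,90). No notch is obvious yet, so I'll fit the rim and unwrap it.

```bash
cat >> h.py <<'E'
def P(npz):
    p=dict(optics.camera_params("wrist")); p["extrinsics"]=np.load(npz)["T"]; return p
def unwrap(im,p,c,rs,ths,z):
    # image sampled on plane z over polar grid about c
    T=np.array(p["extrinsics"]); R,Th=np.meshgrid(rs,ths,indexing="ij")
    X=np.stack([c[0]+R*np.cos(Th),c[1]+R*np.sin(Th),np.full_like(R,z)],-1)
    C=(X-T[:3,3])@T[:3,:3]
    return cv2.remap(im,(p["fx"]*C[...,0]/C[...,2]+p["cx"]).astype(np.float32),(p["fy"]*C[...,1]/C[...,2]+p["cy"]).astype(np.float32),cv2.INTER_LINEAR)
def fitcirc(W):
    from scipy.optimize import least_squares
    f=lambda q:np.hypot(W[:,0]-q[0],W[:,1]-q[1])-q[2]
    return least_squares(f,[*W.mean(0),60],loss="soft_l1").x
E
python3 - <<'E'
from h import *
im=cv2.imread("pics/w4.png"); p=P("w4.npz")
hsv=cv2.cvtColor(im,cv2.COLOR_BGR2HSV)
m=((hsv[...,1]<40)&(hsv[...,2]>60)).astype(np.uint8); m[130:]=0; m[:,:160]=0; m[:,350:]=0
ct=max(cv2.findContours(m,0,1)[0],key=cv2.contourArea)[:,0]
ct=ct[ct[:,1]>2]
W=np.array([onz("wrist",u,v,132,p)[:2] for u,v in ct]); 
q=fitcirc(W); print("outer",q, len(W))
ths=np.linspace(np.pi*0.5,np.pi*1.5,360); rs=np.linspace(45,70,50)
U=unwrap(im,p,q[:2],rs,ths,132)
cv2.imwrite("pics/u1.png",cv2.resize(U[::-1],(760,300),interpolation=cv2.INTER_CUBIC))
b=unwrap(im,p,q[:2],np.linspace(58,61,4),np.radians(np.arange(90,271,4)),132).mean((0,2)); print(dict(zip(range(90,271,4),b.astype(int))))
E
```

```text
outer [569.39402928 -40.13561034  61.5127765 ] 300
{90: np.int64(235), 94: np.int64(235), 98: np.int64(235), 102: np.int64(236), 106: np.int64(235), 110: np.int64(236), 114: np.int64(235), 118: np.int64(236), 122: np.int64(236), 126: np.int64(236), 130: np.int64(237), 134: np.int64(237), 138: np.int64(238), 142: np.int64(176), 146: np.int64(231), 150: np.int64(246), 154: np.int64(245), 158: np.int64(244), 162: np.int64(241), 166: np.int64(237), 170: np.int64(238), 174: np.int64(238), 178: np.int64(237), 182: np.int64(237), 186: np.int64(237), 190: np.int64(237), 194: np.int64(237), 198: np.int64(236), 202: np.int64(236), 206: np.int64(237), 210: np.int64(237), 214: np.int64(237), 218: np.int64(238), 222: np.int64(237), 226: np.int64(238), 230: np.int64(238), 234: np.int64(238), 238: np.int64(237), 242: np.int64(237), 246: np.int64(237), 250: np.int64(235), 254: np.int64(238), 258: np.int64(238), 262: np.int64(239), 266: np.int64(239), 270: np.int64(239)}
```

View pics/u1.png

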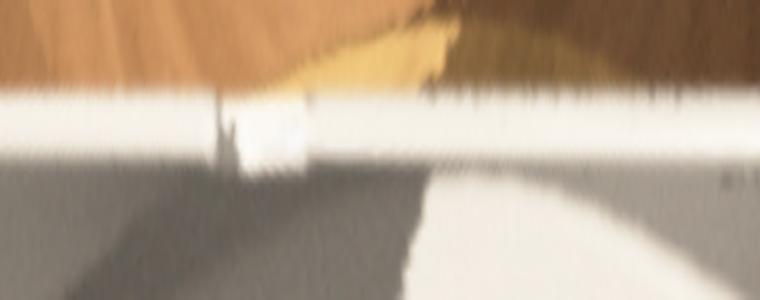

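The notch shows clearly in the unwrap, from about 141.4° to 162.7°, so its centre is near 152° about the mouth. I'll cross-check the mouth centre and scoop pose from this resting view and from the top camera.

```bash
python3 - <<'E'
from h import *
im=cv2.imread("pics/w4.png"); p=P("w4.npz")
m=np.zeros(im.shape[:2],np.uint8); m[105:172,420:465]=(im[105:172,420:465].max(2)<70); m=cv2.morphologyEx(m,cv2.MORPH_CLOSE,np.ones((7,7)))
n,l,st,c=cv2.connectedComponentsWithStats(m); i=1+st[1:,4].argmax(); print(st[i])
for z in(78,72.5):
    W=np.array([onz("wrist",u,v,z,p)[:2] for v,u in np.argwhere(l==i)],np.float32); print(z,cv2.minAreaRect(W))
a=cv2.imread("pics/top0.png"); pt=optics.camera_params("top")
h=cv2.cvtColor(a,cv2.COLOR_BGR2HSV)
m=((h[...,1]<50)).astype(np.uint8); m[:160]=0;m[225:]=0;m[:,:285]=0;m[:,345:]=0
ct=max(cv2.findContours(m,0,1)[0],key=cv2.contourArea)[:,0]
W=np.array([onz("top",u,v,132,pt)[:2] for u,v in ct]); print("can top",fitcirc(W))
# lid disc
def lid(im,n,p,box):
    x0,y0,x1,y1=box; h=cv2.cvtColor(im,cv2.COLOR_BGR2HSV); print(n,h[(y0+y1)//2,(x0*3+x1)//4],h[y0+2,x0+2])
    return h
lid(a,"top",pt,(205,195,250,240)); lid(im,"wrist",p,(0,90,97,186))
# dark grip in top
m=np.zeros(a.shape[:2],np.uint8); m[220:245,370:388]=a[220:245,370:388].max(2)<90
W=np.array([onz("top",u,v,78,pt)[:2] for v,u in np.argwhere(m)],np.float32); print("grip top",cv2.minAreaRect(W))
E
```

```text
[426 118  32  51 878]
78 ((455.076171875, -233.57725524902344), (20.278728485107422, 56.404212951660156), 71.33235168457031)
72.5 ((454.0689392089844, -236.46450805664062), (20.60990333557129, 57.32530212402344), 71.332275390625)
can top [566.59731921 -40.07951738  64.69365599]
top [ 17  85 234] [ 15  95 204]
wrist [ 19 122 238] [ 14 137 173]
grip top ((454.5380554199219, -237.5645294189453), (13.857484817504883, 50.77476119995117), 68.85506439208984)
```

{"op": "step_arm", "data": {"plan": [{"x": 0.24, "y": -2.4, "z": -0.8, "spin": -0.0265}, {"x": 0.24, "y": -2.4, "z": -0.8, "spin": -0.0265}, {"x": 0.24, "y": -2.4, "z": -0.8, "spin": -0.0265}, {"x": 0.24, "y": -2.4, "z": -0.8, "spin": -0.0265}, {"x": 0.24, "y": -2.4, "z": -0.8, "spin": -0.0265}, {"x": 0.24, "y": -2.4, "z": -0.8, "spin": -0.0265}, {"x": 0.24, "y": -2.4, "z": -0.8, "spin": -0.0265}, {"x": 0.24, "y": -2.4, "z": -0.8, "spin": -0.0265}, {"x": 0, "y": 0, "z": -0.8, "spin": 0}, {"x": 0, "y": 0, "z": -0.8, "spin": 0}]}}

```text
clock: 3.83
ee_pos: [452.6, -241.5, 181.3]
eef_rot: [-0.001, 0.983, -0.182, -0.001]
force: [0.1, 1.0, 0.5]
gripper_width: 87.1
gripper_force: 0.0
```

{"op": "step_arm", "data": {"plan": [{"x": 0, "y": 0, "z": -1.7, "spin": 0}, {"x": 0, "y": 0, "z": -1.7, "spin": 0}, {"x": 0, "y": 0, "z": -1.7, "spin": 0}, {"x": 0, "y": 0, "z": -1.7, "spin": 0}, {"x": 0, "y": 0, "z": -1.7, "spin": 0}, {"x": 0, "y": 0, "z": -1.7, "spin": 0}, {"x": 0, "y": 0, "z": -1.0, "spin": 0}, {"x": 0, "y": 0, "z": -0.7, "spin": 0}, {"x": 0, "y": 0, "z": 0, "spin": 0}, {"x": 0, "y": 0, "z": 0, "spin": 0}]}}

```text
clock: 4.67
ee_pos: [454.4, -238.0, 64.6]
eef_rot: [-0.0, 0.984, -0.179, -0.0]
force: [0.8, 0.2, 0.7]
gripper_width: 87.1
gripper_force: 0.0
```

{"op": "step_arm", "data": {"plan": [{"x": 0, "y": 0, "z": 0, "spin": 0}, {"x": 0, "y": 0, "z": 0, "spin": 0}, {"x": 0, "y": 0, "z": 0, "spin": 0}, {"x": 0, "y": 0, "z": 0, "spin": 0}, {"x": 0, "y": 0, "z": 0, "spin": 0}, {"x": 0, "y": 0, "z": 0, "spin": 0}, {"x": 0, "y": 0, "z": 0, "spin": 0}, {"x": 0, "y": 0, "z": 0, "spin": 0}, {"x": 0, "y": 0, "z": 0, "spin": 0}, {"x": 0, "y": 0, "z": 0, "spin": 0}], "grip": 1}}

```text
clock: 5.5
ee_pos: [454.3, -238.0, 64.6]
eef_rot: [0.0, 0.984, -0.179, -0.0]
force: [-0.3, -0.1, 0.2]
gripper_width: 28.3
gripper_force: 0.0
```

{"op": "step_arm", "data": {"plan": [{"x": 0, "y": 0, "z": 0, "spin": 0}, {"x": 0, "y": 0, "z": 0, "spin": 0}, {"x": 0, "y": 0, "z": 0, "spin": 0}, {"x": 0, "y": 0, "z": 0, "spin": 0}, {"x": 0, "y": 0, "z": 0, "spin": 0}, {"x": 0, "y": 0, "z": 0, "spin": 0}, {"x": 0, "y": 0, "z": 0, "spin": 0}, {"x": 0, "y": 0, "z": 0.2, "spin": 0}, {"x": 0, "y": 0, "z": 0.5, "spin": 0}, {"x": 0, "y": 0, "z": 0.8, "spin": 0}]}}

```text
clock: 6.33
ee_pos: [453.6, -237.6, 79.3]
eef_rot: [-0.0, 0.984, -0.179, -0.001]
force: [-0.1, -0.2, -1.3]
gripper_width: 17.5
gripper_force: 29.8
```

{"op": "step_arm", "data": {"plan": [{"x": 0, "y": 0, "z": 1.4, "spin": 0}, {"x": 0, "y": 0, "z": 1.4, "spin": 0}, {"x": 0, "y": 0, "z": 1.4, "spin": 0}, {"x": 0, "y": 0, "z": 1.4, "spin": 0}, {"x": 0, "y": 0, "z": 1.4, "spin": 0}, {"x": 0, "y": 0, "z": 1.4, "spin": 0}, {"x": 0, "y": 0, "z": 1.4, "spin": 0}, {"x": 0, "y": 0, "z": 1.4, "spin": 0}, {"x": 0, "y": 0, "z": 1.4, "spin": 0}, {"x": 0, "y": 0, "z": 1.4, "spin": 0}]}}

```text
clock: 7.17
ee_pos: [454.3, -237.8, 221.1]
eef_rot: [0.0, 0.984, -0.178, 0.0]
force: [0.2, -0.5, -0.6]
gripper_width: 17.4
gripper_force: 29.8
```

```bash
python3 - <<'E'
from h import *
for i in range(3): optics.read_camera("wrist")
s=get_state(); p,T=params("wrist"); im=optics.read_camera("wrist"); cv2.imwrite("pics/w5.png",im)
np.savez("w5.npz",T=T)
print(s["ee_pos"],s["eef_rot"],s["force"],s["gripper_width"],s["gripper_force"],np.abs(s["joint_vel"]).max())
E
```

```text
[ 455.02462456 -238.21267706  221.05620586] [ 6.35628430e-04  9.83926096e-01 -1.78569985e-01  1.33930010e-03] [ 0.45421887  1.26050693 -0.99692014] 17.51182051489968 29.81903549283743 0.03972979478649352
```

View pics/w5.png

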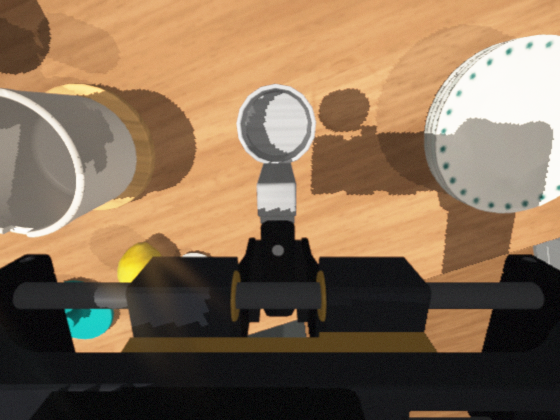

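The scoop is held straight: cup at (277,124), bridge at (277,195). I'll measure its pose relative to the tool.

```bash
python3 - <<'E'
from h import *
im=cv2.imread("pics/w5.png"); p=P("w5.npz"); e=np.array([455.0,-238.2,221.06]); lift=221.06-64.5
h=cv2.cvtColor(im,cv2.COLOR_BGR2HSV)
m=((h[...,1]<60)).astype(np.uint8); m[:80]=0;m[164:]=0;m[:,:230]=0;m[:,308+12:]=0
ct=max(cv2.findContours(m,0,1)[0],key=cv2.contourArea)[:,0]; 
print("cup ellipse px",cv2.fitEllipse(ct.astype(np.float32)))
W=np.array([onz("wrist",u,v,34+lift,p)[:2] for u,v in ct]); q=fitcirc(W); print(q)
yaw=2*np.arctan2(-.17857,.98393); X=np.array([np.cos(yaw),np.sin(yaw)]);Y=np.array([-X[1],X[0]])
print("yaw",yaw,"cup rel tool",(q[:2]-e[:2])@X,(q[:2]-e[:2])@Y)
b=(im.min(2)>150).astype(np.uint8); b[:178]=0;b[225:]=0;b[:,:245]=0;b[:,312:]=0
for r in range(176,222,4): 
    c=np.flatnonzero(b[r]); print(r,(c.min(),c.max()) if len(c) else None,end=" ")
print()
c=np.argwhere(b)[:,::-1]; W=np.array([onz("wrist",u,v,89+lift,p)[:2]-e[:2] for u,v in c]); 
print("bridge x",np.percentile(W@X,[1,99]),"y",np.percentile(W@Y,[2,98]), (W@Y).mean())
top=W[(W@X)>np.percentile(W@X,70)];bot=W[(W@X)<np.percentile(W@X,30)]; print((top@Y).mean(),(bot@Y).mean())
E
```

```text
cup ellipse px ((275.81597900390625, 124.27816009521484), (78.31007385253906, 79.90718841552734), 176.47274780273438)
[ 524.62900819 -262.73284814   23.23001702]
yaw -0.3590648026135471 cup rel tool 73.80929225231878 1.4992652337207844
176 None 180 None 184 (np.int64(257), np.int64(293)) 188 (np.int64(257), np.int64(294)) 192 (np.int64(257), np.int64(294)) 196 (np.int64(257), np.int64(294)) 200 (np.int64(257), np.int64(294)) 204 (np.int64(257), np.int64(294)) 208 (np.int64(257), np.int64(294)) 212 None 216 None 220 None 
bridge x [39.27949569 51.4073819 ] y [-6.90199668  9.58244849] 1.2535456604488464
1.6119305790808656 0.8921817640857372
```

{"op": "step_arm", "data": {"plan": [{"x": 0.11, "y": 1.22, "z": 0, "spin": -0.007}, {"x": 0.11, "y": 1.22, "z": 0, "spin": -0.007}, {"x": 0.11, "y": 1.22, "z": 0, "spin": -0.007}, {"x": 0.11, "y": 1.22, "z": 0, "spin": -0.007}, {"x": 0.11, "y": 1.22, "z": 0, "spin": -0.007}, {"x": 0.11, "y": 1.22, "z": 0, "spin": -0.007}, {"x": 0.11, "y": 1.22, "z": 0, "spin": -0.007}, {"x": 0.11, "y": 1.22, "z": 0, "spin": -0.007}, {"x": 0.11, "y": 1.22, "z": 0, "spin": -0.007}, {"x": 0.11, "y": 1.22, "z": 0, "spin": -0.007}]}}

```text
clock: 8.2
ee_pos: [464.5, -115.1, 218.3]
eef_rot: [-0.0, 0.977, -0.213, -0.001]
force: [-0.1, 0.1, -1.0]
gripper_width: 17.3
gripper_force: 29.8
```

{"op": "step_arm", "data": {"plan": [{"x": 0.12, "y": 1.23, "z": 0, "spin": -0.006}, {"x": 0.12, "y": 1.23, "z": 0, "spin": -0.006}, {"x": 0.12, "y": 1.23, "z": 0, "spin": -0.006}, {"x": 0.12, "y": 1.23, "z": 0, "spin": -0.006}, {"x": 0.12, "y": 1.23, "z": 0, "spin": -0.006}, {"x": 0.12, "y": 1.23, "z": 0, "spin": -0.006}, {"x": 0.12, "y": 1.23, "z": 0, "spin": -0.006}, {"x": 0.12, "y": 1.23, "z": 0, "spin": -0.006}, {"x": 0.12, "y": 1.23, "z": 0, "spin": -0.006}, {"x": 0.12, "y": 1.23, "z": 0, "spin": -0.006}]}}

```text
clock: 9.03
ee_pos: [476.5, 7.6, 218.4]
eef_rot: [0.0, 0.97, -0.242, -0.001]
force: [-0.7, 0.4, -1.5]
gripper_width: 17.7
gripper_force: 29.8
```

```bash
python3 - <<'E'
from h import *
for i in range(4): optics.read_camera("wrist")
s=get_state(); p,T=params("wrist"); im=optics.read_camera("wrist"); cv2.imwrite("pics/w6.png",im)
np.savez("w6.npz",T=T)
print(s["ee_pos"],s["eef_rot"],s["force"],np.abs(s["joint_vel"]).max())
q=np.array([569.4,-40.1])
U=unwrap(im,p,q,np.linspace(40,75,70),np.radians(np.linspace(90,270,360)),132)
A=cv2.resize(U[::-1],(560,180),interpolation=cv2.INTER_CUBIC)
cv2.imwrite("pics/c6.png",np.vstack([im[:300],A]))
E
```

```text
[476.7531769    6.62793677 218.83223683] [ 3.47255508e-04  9.70317821e-01 -2.41832001e-01 -6.99200887e-04] [ 0.14194549  0.36996819 -2.09866411] 0.019022974808338936
```

View pics/c6.png

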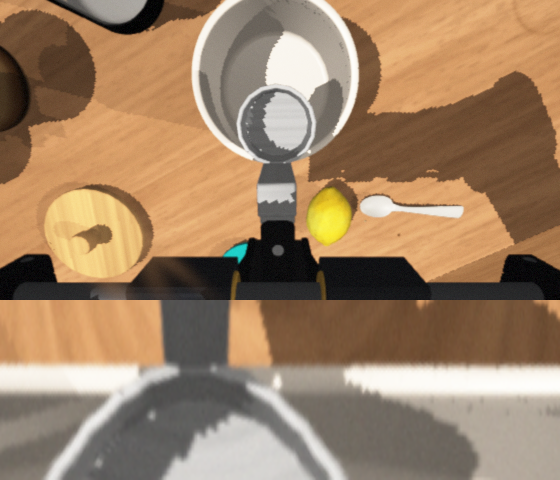

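Cup is over the mouth, bridge at (277,195), canister centred near column 275, so it's aligned. I'll descend in stages while watching the force.

{"op": "step_arm", "data": {"plan": [{"x": 0.05, "y": 0.08, "z": -0.4, "spin": 0}, {"x": 0, "y": 0, "z": -0.4, "spin": 0}, {"x": 0, "y": 0, "z": -0.4, "spin": 0}, {"x": 0, "y": 0, "z": -0.4, "spin": 0}, {"x": 0, "y": 0, "z": -0.3, "spin": 0}, {"x": 0, "y": 0, "z": -0.3, "spin": 0}, {"x": 0, "y": 0, "z": -0.2, "spin": 0}, {"x": 0, "y": 0, "z": -0.2, "spin": 0}, {"x": 0, "y": 0, "z": -0.2, "spin": 0}, {"x": 0, "y": 0, "z": -0.2, "spin": 0}]}}

```text
clock: 10.12
ee_pos: [477.9, 7.8, 189.5]
eef_rot: [0.0, 0.97, -0.242, 0.0]
force: [-0.1, 0.3, -1.2]
gripper_width: 17.9
gripper_force: 29.8
```

{"op": "step_arm", "data": {"plan": [{"x": 0, "y": 0, "z": -0.7, "spin": 0}, {"x": 0, "y": 0, "z": -0.7, "spin": 0}, {"x": 0, "y": 0, "z": -0.7, "spin": 0}, {"x": 0, "y": 0, "z": -0.7, "spin": 0}, {"x": 0, "y": 0, "z": -0.7, "spin": 0}, {"x": 0, "y": 0, "z": -0.7, "spin": 0}, {"x": 0, "y": 0, "z": -0.6, "spin": 0}, {"x": 0, "y": 0, "z": -0.5, "spin": 0}, {"x": 0, "y": 0, "z": -0.4, "spin": 0}, {"x": 0, "y": 0, "z": -0.3, "spin": 0}]}}

```text
clock: 10.95
ee_pos: [477.7, 7.8, 129.1]
eef_rot: [0.0, 0.97, -0.242, -0.0]
force: [0.1, -0.8, -1.9]
gripper_width: 17.9
gripper_force: 29.8
```

```bash
python3 - <<'E'
from h import *
for i in range(2): optics.read_camera("wrist")
s=get_state(); p,T=params("wrist"); im=optics.read_camera("wrist"); cv2.imwrite("pics/w7.png",im); np.savez("w7.npz",T=T)
e=s["ee_pos"]; print(e,s["eef_rot"],s["force"])
# rim circle in this view: white outside edge; sample gradient along radial rays from mouth
g=cv2.cvtColor(im,cv2.COLOR_BGR2HSV)[...,1].astype(np.float32)
q=np.array([569.4,-40.1]); rs=np.linspace(52,72,120); deg=np.arange(90,271,6)
U=unwrap(g,p,q,rs,np.radians(deg),132)
W=[]
for j,d in enumerate(deg):
    k=np.diff(cv2.GaussianBlur(U[:,j:j+1],(1,7),0)[:,0]).argmax(); W.append((d,round(rs[k],1)))
print(W)
W=np.array([(q[0]+r*np.cos(np.radians(d)),q[1]+r*np.sin(np.radians(d))) for d,r in W if 58<r<66]); print(fitcirc(W))
V=cv2.cvtColor(im,cv2.COLOR_BGR2GRAY).astype(np.float32); dd=np.arange(120,184,2)
for r in (55,59.5,64,67): print(r,list(zip(dd,unwrap(V,p,q,[r],np.radians(dd),132)[0].astype(int))))
E
```

```text
[477.53685337   7.84716306 129.13230646] [ 4.29611857e-05  9.70247140e-01 -2.42116312e-01 -4.21173270e-04] [ 0.01768917 -0.50686763 -1.49983754]
[(np.int64(90), np.float64(62.1)), (np.int64(96), np.float64(62.3)), (np.int64(102), np.float64(62.1)), (np.int64(108), np.float64(62.3)), (np.int64(114), np.float64(62.1)), (np.int64(120), np.float64(62.1)), (np.int64(126), np.float64(62.1)), (np.int64(132), np.float64(61.9)), (np.int64(138), np.float64(62.1)), (np.int64(144), np.float64(70.2)), (np.int64(150), np.float64(56.7)), (np.int64(156), np.float64(71.3)), (np.int64(162), np.float64(61.9)), (np.int64(168), np.float64(62.3)), (np.int64(174), np.float64(62.1)), (np.int64(180), np.float64(62.3)), (np.int64(186), np.float64(62.3)), (np.int64(192), np.float64(62.3)), (np.int64(198), np.float64(62.3)), (np.int64(204), np.float64(62.3)), (np.int64(210), np.float64(62.3)), (np.int64(216), np.float64(62.1)), (np.int64(222), np.float64(61.9)), (np.int64(228), np.float64(62.1)), (np.int64(234), np.float64(62.1)), (np.int64(240), np.float64(62.1)), (np.int64(246), np.float64(61.9)), (np.int64(2
[... 3551 characters left out ...]
4(184)), (np.int64(140), np.int64(181)), (np.int64(142), np.int64(179)), (np.int64(144), np.int64(178)), (np.int64(146), np.int64(217)), (np.int64(148), np.int64(127)), (np.int64(150), np.int64(211)), (np.int64(152), np.int64(126)), (np.int64(154), np.int64(173)), (np.int64(156), np.int64(168)), (np.int64(158), np.int64(104)), (np.int64(160), np.int64(94)), (np.int64(162), np.int64(71)), (np.int64(164), np.int64(71)), (np.int64(166), np.int64(71)), (np.int64(168), np.int64(73)), (np.int64(170), np.int64(88)), (np.int64(172), np.int64(88)), (np.int64(174), np.int64(88)), (np.int64(176), np.int64(88)), (np.int64(178), np.int64(88)), (np.int64(180), np.int64(89)), (np.int64(182), np.int64(89))]
```

{"op": "step_arm", "data": {"plan": [{"x": -0.02, "y": -0.04, "z": -0.15, "spin": 0}, {"x": 0, "y": 0, "z": -0.15, "spin": 0}, {"x": 0, "y": 0, "z": -0.15, "spin": 0}, {"x": 0, "y": 0, "z": -0.15, "spin": 0}, {"x": 0, "y": 0, "z": -0.15, "spin": 0}, {"x": 0, "y": 0, "z": -0.15, "spin": 0}, {"x": 0, "y": 0, "z": -0.15, "spin": 0}, {"x": 0, "y": 0, "z": -0.15, "spin": 0}, {"x": 0, "y": 0, "z": -0.15, "spin": 0}, {"x": 0, "y": 0, "z": -0.15, "spin": 0}]}}

```text
clock: 11.93
ee_pos: [477.6, 7.4, 114.4]
eef_rot: [0.0, 0.97, -0.242, -0.0]
force: [0.0, -0.4, -0.8]
gripper_width: 17.2
gripper_force: 29.8
```

{"op": "step_arm", "data": {"plan": [{"x": 0, "y": 0, "z": -0.05, "spin": 0}, {"x": 0, "y": 0, "z": -0.05, "spin": 0}, {"x": 0, "y": 0, "z": -0.05, "spin": 0}, {"x": 0, "y": 0, "z": -0.05, "spin": 0}, {"x": 0, "y": 0, "z": -0.05, "spin": 0}, {"x": 0, "y": 0, "z": -0.05, "spin": 0}, {"x": 0, "y": 0, "z": -0.02, "spin": 0}, {"x": 0, "y": 0, "z": -0.02, "spin": 0}, {"x": 0, "y": 0, "z": 0, "spin": 0}, {"x": 0, "y": 0, "z": 0, "spin": 0}]}}

```text
clock: 12.77
ee_pos: [477.6, 7.4, 111.2]
eef_rot: [0.0, 0.97, -0.242, -0.0]
force: [-0.2, -0.0, -0.8]
gripper_width: 17.4
gripper_force: 29.8
```

No contact at the leg, so the hook straddles the wall. Continuing gently.

{"op": "step_arm", "data": {"plan": [{"x": 0, "y": 0, "z": -0.04, "spin": 0}, {"x": 0, "y": 0, "z": -0.04, "spin": 0}, {"x": 0, "y": 0, "z": -0.04, "spin": 0}, {"x": 0, "y": 0, "z": -0.04, "spin": 0}, {"x": 0, "y": 0, "z": -0.04, "spin": 0}, {"x": 0, "y": 0, "z": 0, "spin": 0}, {"x": 0, "y": 0, "z": 0, "spin": 0}, {"x": 0, "y": 0, "z": 0, "spin": 0}, {"x": 0, "y": 0, "z": 0, "spin": 0}, {"x": 0, "y": 0, "z": 0, "spin": 0}]}}

```text
clock: 13.6
ee_pos: [477.6, 7.4, 109.2]
eef_rot: [0.0, 0.97, -0.242, 0.0]
force: [-1.2, 0.1, -0.8]
gripper_width: 17.5
gripper_force: 29.8
```

{"op": "step_arm", "data": {"plan": [{"x": 0, "y": 0, "z": -0.06, "spin": 0}, {"x": 0, "y": 0, "z": -0.06, "spin": 0}, {"x": 0, "y": 0, "z": -0.06, "spin": 0}, {"x": 0, "y": 0, "z": -0.06, "spin": 0}, {"x": 0, "y": 0, "z": -0.06, "spin": 0}, {"x": 0, "y": 0, "z": -0.06, "spin": 0}, {"x": 0, "y": 0, "z": -0.06, "spin": 0}, {"x": 0, "y": 0, "z": -0.06, "spin": 0}, {"x": 0, "y": 0, "z": 0, "spin": 0}, {"x": 0, "y": 0, "z": 0, "spin": 0}]}}

```text
clock: 14.43
ee_pos: [477.6, 7.4, 104.3]
eef_rot: [0.0, 0.97, -0.242, -0.0]
force: [-0.2, 1.1, -0.9]
gripper_width: 17.8
gripper_force: 29.8
```

{"op": "step_arm", "data": {"plan": [{"x": 0, "y": 0, "z": -0.04, "spin": 0}, {"x": 0, "y": 0, "z": -0.04, "spin": 0}, {"x": 0, "y": 0, "z": -0.04, "spin": 0}, {"x": 0, "y": 0, "z": -0.04, "spin": 0}, {"x": 0, "y": 0, "z": 0, "spin": 0}, {"x": 0, "y": 0, "z": 0, "spin": 0}, {"x": 0, "y": 0, "z": 0, "spin": 0}, {"x": 0, "y": 0, "z": 0, "spin": 0}, {"x": 0, "y": 0, "z": 0, "spin": 0}, {"x": 0, "y": 0, "z": 0, "spin": 0}]}}

```text
clock: 15.27
ee_pos: [477.6, 7.4, 102.8]
eef_rot: [0.0, 0.97, -0.242, -0.0]
force: [0.4, -0.9, -0.5]
gripper_width: 18.0
gripper_force: 29.8
```

{"op": "step_arm", "data": {"plan": [{"x": 0, "y": 0, "z": -0.04, "spin": 0}, {"x": 0, "y": 0, "z": -0.04, "spin": 0}, {"x": 0, "y": 0, "z": 0, "spin": 0}, {"x": 0, "y": 0, "z": 0, "spin": 0}, {"x": 0, "y": 0, "z": 0, "spin": 0}, {"x": 0, "y": 0, "z": 0, "spin": 0}, {"x": 0, "y": 0, "z": 0, "spin": 0}, {"x": 0, "y": 0, "z": 0, "spin": 0}, {"x": 0, "y": 0, "z": 0, "spin": 0}, {"x": 0, "y": 0, "z": 0, "spin": 0}]}}

```text
clock: 16.1
ee_pos: [477.8, 7.4, 102.1]
eef_rot: [0.0, 0.97, -0.242, 0.0]
force: [-0.6, -0.4, 2.6]
gripper_width: 17.1
gripper_force: 29.8
```

Contact at 102.1, the predicted notch-floor height (102.5), at about 3 N, so the lip is home. Releasing.

{"op": "step_arm", "data": {"plan": [{"x": 0, "y": 0, "z": 0.02, "spin": 0}, {"x": 0, "y": 0, "z": 0, "spin": 0}, {"x": 0, "y": 0, "z": 0, "spin": 0}, {"x": 0, "y": 0, "z": 0, "spin": 0}, {"x": 0, "y": 0, "z": 0, "spin": 0}, {"x": 0, "y": 0, "z": 0, "spin": 0}, {"x": 0, "y": 0, "z": 0, "spin": 0}, {"x": 0, "y": 0, "z": 0, "spin": 0}, {"x": 0, "y": 0, "z": 0, "spin": 0}, {"x": 0, "y": 0, "z": 0, "spin": 0}], "grip": 0}}

```text
clock: 16.93
ee_pos: [477.6, 7.4, 102.2]
eef_rot: [0.0, 0.97, -0.242, -0.0]
force: [0.1, -0.1, -0.3]
gripper_width: 43.6
gripper_force: 0.0
```

{"op": "step_arm", "data": {"plan": [{"x": 0, "y": 0, "z": 0.5, "spin": 0}, {"x": 0, "y": 0, "z": 1, "spin": 0}, {"x": 0, "y": 0, "z": 1.5, "spin": 0}, {"x": 0, "y": 0, "z": 1.5, "spin": 0}, {"x": 0, "y": 0, "z": 1.5, "spin": 0}, {"x": 0, "y": 0, "z": 1.5, "spin": 0}, {"x": 0, "y": 0, "z": 1.5, "spin": 0}, {"x": 0, "y": 0, "z": 1.5, "spin": 0}, {"x": 0, "y": 0, "z": 1, "spin": 0}, {"x": 0, "y": 0, "z": 1, "spin": 0}]}}

```text
clock: 17.77
ee_pos: [477.9, 7.5, 228.7]
eef_rot: [0.0, 0.97, -0.242, 0.001]
force: [-0.8, -0.2, -0.6]
gripper_width: 43.5
gripper_force: 0.0
```

```bash
python3 - <<'E'
from h import *
for i in range(4): optics.read_camera("wrist")
s=get_state(); p,T=params("wrist"); im=optics.read_camera("wrist"); cv2.imwrite("pics/w8.png",im); np.savez("w8.npz",T=T)
print(s["ee_pos"],s["eef_rot"],s["force"],s["clock"])
t=optics.read_camera("side"); cv2.imwrite("pics/side1.png",t); t2=optics.read_camera("top"); cv2.imwrite("pics/top1.png",t2)
k=cv2.resize(t[190:300,210:340],None,fx=2.7,fy=2.7,interpolation=cv2.INTER_CUBIC)[:300]
V=np.zeros((600,800,3),np.uint8); V[:300,:560]=im[:300]; V[300:300+k.shape[0],:k.shape[1]]=k
U=unwrap(im,p,(569.15,-40),np.linspace(40,75,70),np.radians(np.linspace(120,190,360)),132); V[300:600,360:760]=cv2.resize(U[::-1],(400,300))
cv2.imwrite("pics/c8.png",V)
# lid from w6 & w4 & w8 & top
h=lambda a:cv2.cvtColor(a,cv2.COLOR_BGR2HSV)
def lid(a,n,p,x0,y0,x1,y1):
    H=h(a)[y0:y1,x0:x1].astype(int); m=((H[...,2]>205)&(H[...,0]>=17)&(H[...,1]>70)).astype(np.uint8); m=cv2.morphologyEx(m,cv2.MORPH_OPEN,np.ones((3,3)))
    c=max(cv2.findContours(m,0,1)[0],key=cv2.contourArea); c=cv2.convexHull(c)[:,0]+[x0,y0]
    W=np.array([onz(n,u,v,18,p)[:2] for u,v in c]); print(n,cv2.boundingRect(c.astype(np.int32)),fitcirc(W).round(1))
lid(t2,"top",None,200,190,255,245); lid(im,"wrist",p,20,150,180,300); lid(cv2.imread("pics/w6.png"),"wrist",P("w6.npz"),30,175,160,280)
lid(cv2.imread("pics/w4.png"),"wrist",P("w4.npz"),0,80,110,200)
E
```

```text
[477.45093405   7.38428586 227.00534075] [ 1.09739637e-04  9.70234689e-01 -2.42166519e-01 -1.16081866e-04] [-0.86749302 -0.93629506 -0.36078195] 17.9667
top (208, 199, 37, 35) [527.  252.8  60.4]
wrist (50, 188, 96, 85) [525.9 252.5  62.2]
wrist (44, 189, 98, 89) [525.8 252.6  62.3]
wrist (0, 90, 94, 95) [526.  252.6  61.7]
```

View pics/c8.png

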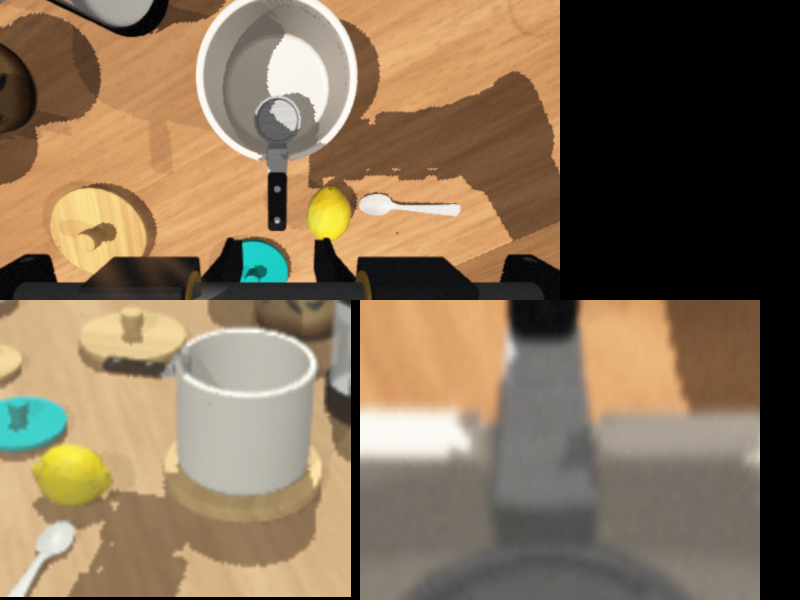

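The last view shows the scoop hanging upright with its lip recessed in the notch at about 152° and the black grip outside at (277,200). The lid fits at (526, 252.6) in all views. Going for the knob.

{"op": "step_arm", "data": {"plan": [{"x": 0.32, "y": 1.63, "z": 0, "spin": 0.04}, {"x": 0.32, "y": 1.63, "z": 0, "spin": 0.04}, {"x": 0.32, "y": 1.63, "z": 0, "spin": 0.04}, {"x": 0.32, "y": 1.63, "z": 0, "spin": 0.04}, {"x": 0.32, "y": 1.63, "z": 0, "spin": 0.04}, {"x": 0.32, "y": 1.63, "z": 0, "spin": 0.04}, {"x": 0.32, "y": 1.63, "z": 0, "spin": 0.04}, {"x": 0.32, "y": 1.63, "z": 0, "spin": 0.04}, {"x": 0.32, "y": 1.63, "z": 0, "spin": 0.04}, {"x": 0.32, "y": 1.63, "z": 0, "spin": 0.04}], "grip": -0.4}}

```text
clock: 18.95
ee_pos: [509.9, 172.1, 227.1]
eef_rot: [-0.0, 0.999, -0.043, -0.0]
force: [0.4, 0.3, -0.3]
gripper_width: 61.2
gripper_force: 0.0
```

{"op": "step_arm", "data": {"plan": [{"x": 0.33, "y": 1.64, "z": 0, "spin": 0.018}, {"x": 0.33, "y": 1.64, "z": 0, "spin": 0.018}, {"x": 0.33, "y": 1.64, "z": 0, "spin": 0.018}, {"x": 0.33, "y": 1.64, "z": 0, "spin": 0.018}, {"x": 0.33, "y": 1.64, "z": 0, "spin": 0.018}, {"x": 0, "y": 0, "z": -1.6, "spin": 0}, {"x": 0, "y": 0, "z": -1.6, "spin": 0}, {"x": 0, "y": 0, "z": -1.6, "spin": 0}, {"x": 0, "y": 0, "z": -1.6, "spin": 0}, {"x": 0, "y": 0, "z": -1.6, "spin": 0}]}}

```text
clock: 19.78
ee_pos: [526.2, 253.4, 146.2]
eef_rot: [-0.0, 1.0, 0.001, -0.0]
force: [-0.3, -0.4, -0.1]
gripper_width: 60.8
gripper_force: 0.0
```

```bash
python3 - <<'E'
from h import *
for i in range(4): optics.read_camera("wrist")
s=get_state(); p,T=params("wrist"); im=optics.read_camera("wrist"); cv2.imwrite("pics/w9.png",im)
print(s["ee_pos"],s["eef_rot"],s["gripper_width"])
H=cv2.cvtColor(im,cv2.COLOR_BGR2HSV).astype(int)
u,v=proj("wrist",(526,252.6,48),p); print("expected knob px",u,v, H[int(v),int(u)], "disc", proj("wrist",(526,252.6,18),p))
m=((H[...,2]>205)&(H[...,0]>=17)&(H[...,1]>70)).astype(np.uint8)
c=max(cv2.findContours(m,0,1)[0],key=cv2.contourArea)[:,0]; c=c[c[:,1]<240]; c=cv2.convexHull(c)[:,0]; c=c[c[:,1]<225]; W=np.array([onz("wrist",a,b,18,p)[:2] for a,b in c]); print(fitcirc(W), cv2.boundingRect(c.astype(np.int32)))
E
```

```text
[526.08032451 253.15781752 147.26920074] [-1.85819561e-04  9.99999405e-01  1.01709873e-03 -3.46725991e-04] 60.83414368528902
expected knob px 279.4524566659883 207.36064277369778 [ 16 142 133] disc (np.float64(279.33162175958756), np.float64(197.88375346774959))
[525.89628602 253.64963325  61.96434914] (217, 134, 123, 90)
```

Lid centre confirmed at (526, 253). Descending to the knob and gripping.

{"op": "step_arm", "data": {"plan": [{"x": 0, "y": 0, "z": -1.7, "spin": 0}, {"x": 0, "y": 0, "z": -1.7, "spin": 0}, {"x": 0, "y": 0, "z": -1.7, "spin": 0}, {"x": 0, "y": 0, "z": -1.7, "spin": 0}, {"x": 0, "y": 0, "z": -1.6, "spin": 0}, {"x": 0, "y": 0, "z": -1.4, "spin": 0}, {"x": 0, "y": 0, "z": -1.0, "spin": 0}, {"x": 0, "y": 0, "z": -0.6, "spin": 0}, {"x": 0, "y": 0, "z": 0, "spin": 0}, {"x": 0, "y": 0, "z": 0, "spin": 0}]}}

```text
clock: 20.87
ee_pos: [526.4, 252.7, 33.6]
eef_rot: [-0.0, 1.0, 0.0, 0.0]
force: [-0.5, 0.7, 1.0]
gripper_width: 61.0
gripper_force: 0.0
```

{"op": "step_arm", "data": {"plan": [{"x": 0, "y": 0, "z": 0, "spin": 0}, {"x": 0, "y": 0, "z": 0, "spin": 0}, {"x": 0, "y": 0, "z": 0, "spin": 0}, {"x": 0, "y": 0, "z": 0, "spin": 0}, {"x": 0, "y": 0, "z": 0, "spin": 0}, {"x": 0, "y": 0, "z": 0, "spin": 0}, {"x": 0, "y": 0, "z": 0, "spin": 0}, {"x": 0, "y": 0, "z": 0, "spin": 0}, {"x": 0, "y": 0, "z": 0, "spin": 0}, {"x": 0, "y": 0, "z": 0, "spin": 0}], "grip": 1}}

```text
clock: 21.7
ee_pos: [526.2, 252.4, 33.3]
eef_rot: [0.0, 1.0, 0.0, 0.0]
force: [-1.0, -0.4, 1.9]
gripper_width: 26.0
gripper_force: 30.0
```

{"op": "step_arm", "data": {"plan": [{"x": 0, "y": 0, "z": 0.4, "spin": 0}, {"x": 0, "y": 0, "z": 1.0, "spin": 0}, {"x": 0, "y": 0, "z": 1.8, "spin": 0}, {"x": 0, "y": 0, "z": 2.0, "spin": 0}, {"x": 0, "y": 0, "z": 2.2, "spin": 0}, {"x": 0, "y": 0, "z": 2.2, "spin": 0}, {"x": 0, "y": 0, "z": 2.2, "spin": 0}, {"x": 0, "y": 0, "z": 1.8, "spin": 0}, {"x": 0, "y": 0, "z": 1.2, "spin": 0}, {"x": 0, "y": 0, "z": 0.4, "spin": 0}]}}

```text
clock: 22.53
ee_pos: [527.0, 253.1, 187.8]
eef_rot: [-0.001, 1.0, 0.0, 0.002]
force: [0.5, 0.6, -0.9]
gripper_width: 26.1
gripper_force: 30.0
```

{"op": "step_arm", "data": {"plan": [{"x": 0.08, "y": -0.5, "z": 0, "spin": 0}, {"x": 0.15, "y": -1.0, "z": 0, "spin": 0}, {"x": 0.22, "y": -1.5, "z": 0, "spin": 0}, {"x": 0.22, "y": -1.5, "z": 0, "spin": 0}, {"x": 0.22, "y": -1.5, "z": 0, "spin": 0}, {"x": 0.22, "y": -1.5, "z": 0, "spin": 0}, {"x": 0.22, "y": -1.5, "z": 0, "spin": 0}, {"x": 0.22, "y": -1.5, "z": 0, "spin": 0}, {"x": 0.22, "y": -1.5, "z": 0, "spin": 0}, {"x": 0.22, "y": -1.5, "z": 0, "spin": 0}]}}

```text
clock: 23.37
ee_pos: [545.1, 115.0, 183.4]
eef_rot: [0.0, 1.0, -0.0, -0.002]
force: [0.2, 0.0, -1.0]
gripper_width: 26.0
gripper_force: 30.0
```

{"op": "step_arm", "data": {"plan": [{"x": 0.26, "y": -1.8, "z": 0, "spin": 0}, {"x": 0.26, "y": -1.8, "z": 0, "spin": 0}, {"x": 0.26, "y": -1.8, "z": 0, "spin": 0}, {"x": 0.26, "y": -1.8, "z": 0, "spin": 0}, {"x": 0.26, "y": -1.8, "z": 0, "spin": 0}, {"x": 0.26, "y": -1.8, "z": 0, "spin": 0}, {"x": 0.26, "y": -1.8, "z": 0, "spin": 0}, {"x": 0.26, "y": -1.6, "z": 0, "spin": 0}, {"x": 0.2, "y": -1.0, "z": 0, "spin": 0}, {"x": 0.05, "y": -0.56, "z": 0, "spin": 0}]}}

```text
clock: 24.2
ee_pos: [568.5, -43.1, 183.7]
eef_rot: [0.0, 1.0, -0.001, -0.001]
force: [-0.4, -0.2, -1.6]
gripper_width: 26.0
gripper_force: 30.0
```

```bash
python3 - <<'E'
from h import *
for i in range(4): optics.read_camera("wrist")
s=get_state(); p,T=params("wrist"); im=optics.read_camera("wrist"); cv2.imwrite("pics/w10.png",im)
e=s["ee_pos"]; print(e,s["eef_rot"],s["force"],s["gripper_width"])
zt=e[2]-33.3+18
H=cv2.cvtColor(im,cv2.COLOR_BGR2HSV).astype(int)
print("px of disc fwd edge",proj("wrist",(e[0]+63.5,e[1],zt),p), [tuple(H[r,278]) for r in range(60,200,20)])
m=((H[...,0]>=16)&(H[...,0]<=24)&(H[...,1]>60)&(H[...,2]>190)).astype(np.uint8); m[250:]=0
c=max(cv2.findContours(m,0,1)[0],key=cv2.contourArea)[:,0]; c=cv2.convexHull(c)[:,0]; print(cv2.boundingRect(c.astype(np.int32)))
c=c[(c[:,1]<215)]; W=np.array([onz("wrist",a,b,zt,p)[:2] for a,b in c]); print("lid",fitcirc(W))
t=optics.read_camera("top"); cv2.imwrite("pics/top2.png",t)
E
```

```text
[568.9407046  -39.11681392 184.83106028] [-4.25864045e-04  9.99999410e-01  9.20353406e-04 -3.89943832e-04] [ 0.4158981  -0.30762876 -1.32290206] 25.915248559467916
px of disc fwd edge (np.float64(279.29998847676774), np.float64(146.3814921986321)) [(np.int64(13), np.int64(135), np.int64(113)), (np.int64(14), np.int64(139), np.int64(158)), (np.int64(14), np.int64(132), np.int64(215)), (np.int64(19), np.int64(121), np.int64(238)), (np.int64(17), np.int64(31), np.int64(206)), (np.int64(19), np.int64(124), np.int64(234)), (np.int64(19), np.int64(122), np.int64(236))]
(178, 150, 192, 100)
lid [568.97557913 -37.93456589  61.93975055]
```

{"op": "step_arm", "data": {"plan": [{"x": 0, "y": -0.15, "z": -0.2, "spin": 0}, {"x": 0, "y": 0, "z": -0.3, "spin": 0}, {"x": 0, "y": 0, "z": -0.3, "spin": 0}, {"x": 0, "y": 0, "z": -0.3, "spin": 0}, {"x": 0, "y": 0, "z": -0.3, "spin": 0}, {"x": 0, "y": 0, "z": -0.2, "spin": 0}, {"x": 0, "y": 0, "z": -0.2, "spin": 0}, {"x": 0, "y": 0, "z": -0.2, "spin": 0}, {"x": 0, "y": 0, "z": -0.15, "spin": 0}, {"x": 0, "y": 0, "z": -0.1, "spin": 0}]}}

```text
clock: 25.33
ee_pos: [569.3, -41.7, 162.5]
eef_rot: [0.0, 1.0, 0.0, -0.0]
force: [0.7, 0.4, -1.5]
gripper_width: 26.3
gripper_force: 30.0
```

{"op": "step_arm", "data": {"plan": [{"x": 0, "y": 0, "z": -0.08, "spin": 0}, {"x": 0, "y": 0, "z": -0.08, "spin": 0}, {"x": 0, "y": 0, "z": -0.06, "spin": 0}, {"x": 0, "y": 0, "z": -0.05, "spin": 0}, {"x": 0, "y": 0, "z": -0.05, "spin": 0}, {"x": 0, "y": 0, "z": -0.04, "spin": 0}, {"x": 0, "y": 0, "z": -0.04, "spin": 0}, {"x": 0, "y": 0, "z": 0, "spin": 0}, {"x": 0, "y": 0, "z": 0, "spin": 0}, {"x": 0, "y": 0, "z": 0, "spin": 0}]}}

```text
clock: 26.17
ee_pos: [569.3, -41.7, 158.7]
eef_rot: [0.0, 1.0, 0.0, 0.0]
force: [0.2, 0.7, -1.4]
gripper_width: 26.2
gripper_force: 30.0
```

{"op": "step_arm", "data": {"plan": [{"x": 0, "y": 0, "z": -0.03, "spin": 0}, {"x": 0, "y": 0, "z": -0.03, "spin": 0}, {"x": 0, "y": 0, "z": -0.03, "spin": 0}, {"x": 0, "y": 0, "z": -0.03, "spin": 0}, {"x": 0, "y": 0, "z": -0.03, "spin": 0}, {"x": 0, "y": 0, "z": 0, "spin": 0}, {"x": 0, "y": 0, "z": 0, "spin": 0}, {"x": 0, "y": 0, "z": 0, "spin": 0}, {"x": 0, "y": 0, "z": 0, "spin": 0}, {"x": 0, "y": 0, "z": 0, "spin": 0}]}}

```text
clock: 27.0
ee_pos: [569.3, -41.7, 157.3]
eef_rot: [0.0, 1.0, 0.0, 0.0]
force: [-1.0, -0.3, 0.0]
gripper_width: 25.7
gripper_force: 30.0
```

Contact is just beginning at the predicted 157.3. A touch more, then release.

{"op": "step_arm", "data": {"plan": [{"x": 0, "y": 0, "z": -0.03, "spin": 0}, {"x": 0, "y": 0, "z": 0, "spin": 0}, {"x": 0, "y": 0, "z": 0, "spin": 0}, {"x": 0, "y": 0, "z": 0, "spin": 0}, {"x": 0, "y": 0, "z": 0, "spin": 0}, {"x": 0, "y": 0, "z": 0, "spin": 0}, {"x": 0, "y": 0, "z": 0, "spin": 0}, {"x": 0, "y": 0, "z": 0, "spin": 0}, {"x": 0, "y": 0, "z": 0, "spin": 0}, {"x": 0, "y": 0, "z": 0, "spin": 0}]}}

```text
clock: 27.83
ee_pos: [569.3, -41.7, 157.3]
eef_rot: [0.0, 1.0, 0.0, 0.0]
force: [-2.1, 0.0, 5.2]
gripper_width: 26.0
gripper_force: 30.0
```

{"op": "step_arm", "data": {"plan": [{"x": 0, "y": 0, "z": 0, "spin": 0}, {"x": 0, "y": 0, "z": 0, "spin": 0}, {"x": 0, "y": 0, "z": 0, "spin": 0}, {"x": 0, "y": 0, "z": 0, "spin": 0}, {"x": 0, "y": 0, "z": 0, "spin": 0}, {"x": 0, "y": 0, "z": 0, "spin": 0}, {"x": 0, "y": 0, "z": 0, "spin": 0}, {"x": 0, "y": 0, "z": 0, "spin": 0}, {"x": 0, "y": 0, "z": 0, "spin": 0}, {"x": 0, "y": 0, "z": 0, "spin": 0}], "grip": -0.2}}

```text
clock: 28.67
ee_pos: [569.3, -41.7, 156.9]
eef_rot: [0.0, 1.0, 0.0, 0.0]
force: [-0.8, -0.1, 0.4]
gripper_width: 52.2
gripper_force: 0.0
```

{"op": "step_arm", "data": {"plan": [{"x": 0, "y": 0, "z": 0.5, "spin": 0}, {"x": 0, "y": 0, "z": 0.8, "spin": 0}, {"x": 0, "y": 0, "z": 1.2, "spin": 0}, {"x": 0, "y": 0, "z": 1.5, "spin": 0}, {"x": 0, "y": 0, "z": 1.5, "spin": 0}, {"x": 0, "y": 0, "z": 1.5, "spin": 0}, {"x": 0, "y": 0, "z": 1.5, "spin": 0}, {"x": 0, "y": 0, "z": 1.5, "spin": 0}, {"x": 0, "y": 0, "z": 1, "spin": 0}, {"x": 0, "y": 0, "z": 0.5, "spin": 0}]}}

```text
clock: 29.5
ee_pos: [570.2, -41.5, 274.6]
eef_rot: [0.0, 1.0, 0.0, 0.002]
force: [0.4, 0.0, 0.2]
gripper_width: 51.8
gripper_force: 0.0
```

```bash
python3 - <<'E'
from h import *
for i in range(4): optics.read_camera("wrist")
s=get_state(); p,T=params("wrist"); im=optics.read_camera("wrist"); cv2.imwrite("pics/w11.png",im)
e=s["ee_pos"]; print(e,s["force"],s["gripper_width"],s["clock"])
H=cv2.cvtColor(im,cv2.COLOR_BGR2HSV).astype(int)
m=((H[...,0]>=16)&(H[...,0]<=24)&(H[...,1]>60)&(H[...,2]>190)).astype(np.uint8); m[250:]=0
c=max(cv2.findContours(m,0,1)[0],key=cv2.contourArea)[:,0]; c=cv2.convexHull(c)[:,0]; print(cv2.boundingRect(c.astype(np.int32)))
c=c[c[:,1]<225]; W=np.array([onz("wrist",a,b,142,p)[:2] for a,b in c]); q=fitcirc(W); print("lid",q,"resid",np.abs(np.hypot(*(W-q[:2]).T)-q[2]).max())
t=optics.read_camera("side"); cv2.imwrite("pics/side2.png",t)
# disc in side view: bottom/top boundary of wood over canister, expected vs seen at several columns
H=cv2.cvtColor(t,cv2.COLOR_BGR2HSV).astype(int)
m=((H[...,0]>=14)&(H[...,0]<=24)&(H[...,1]>60)).astype(np.uint8)
for a in (-2.4,-2.0,-1.57,-1.1,-0.7):
    P0=np.array([569.15+62*np.cos(a),-40+62*np.sin(a),132]); P1=np.array([q[0]+63.5*np.cos(a),q[1]+63.5*np.sin(a),132])
    u,v=proj("side",P1); col=H[int(v)-12:int(v)+12,int(round(u)),1]; k=np.diff(col).argmin(); print(round(u),"pred edge",round(v,1),"seen",int(v)-12+k+.5)
b0=cv2.imread("pics/side0.png")
for n,(x0,y0,x1,y1) in dict(lemon=(220,240,255,270),turq=(195,222,240,250),box=(375,288,425,348),mug=(188,158,220,192)).items(): print(n,np.abs(b0[y0:y1,x0:x1].astype(int)-t[y0:y1,x0:x1]).mean().round(1))
E
```

```text
[569.00620142 -41.73782921 271.3843851 ] [ 0.88553898  0.66863206 -0.69880142] 52.08560396807695 29.7
(215, 117, 125, 133)
lid [582.70903801 -39.31549885  62.12919626] resid 6.084278833018885
292 pred edge 221.7 seen 223.5
303 pred edge 223.7 seen 224.5
315 pred edge 223.5 seen 222.5
326 pred edge 220.4 seen 215.5
331 pred edge 216.1 seen 217.5
lemon 2.1
turq 0.7
box 0.9
mug 2.9
```

```bash
python3 - <<'E'
from h import *
im=cv2.imread("pics/w11.png"); p=optics.camera_params("wrist"); s=get_state(); print(s["ee_pos"])
H=cv2.cvtColor(im,cv2.COLOR_BGR2HSV)[...,0:3].astype(np.float32)
q=np.array([569.2,-40.0]); rs=np.linspace(50,80,121); deg=np.arange(-90,91,15)
for ch in(1,2):
  U=unwrap(H[...,ch],p,q,rs,np.radians(deg),142); print([(int(d),round(float(rs[np.abs(np.diff(cv2.GaussianBlur(U[:,j:j+1],(1,9),0)[:,0])).argmax()]),1)) for j,d in enumerate(deg)])
t=cv2.imread("pics/side2.png"); b0=cv2.imread("pics/side0.png"); Hs=cv2.cvtColor(t,cv2.COLOR_BGR2HSV).astype(int)
for d in (-150,-130,-110,-90,-70,-50,-30):
    a=np.radians(d); u,v=proj("side",(q[0]+63.5*np.cos(a),q[1]+63.5*np.sin(a),132)); u2,v2=proj("side",(q[0]+63.5*np.cos(a),q[1]+63.5*np.sin(a),142))
    c=Hs[int(v)-12:int(v)+10,int(round(u))]; print(d,round(u),"top",round(v2,1),"bottom",round(v,1),"rows from",int(v)-12,"S",c[:,1].tolist(),"V",c[:,2].tolist())
dm=(np.abs(b0.astype(int)-t).max(2)>40).astype(np.uint8); dm=cv2.morphologyEx(dm,cv2.MORPH_OPEN,np.ones((3,3)))
n,l,st,c=cv2.connectedComponentsWithStats(dm); print(st[1:][st[1:,4]>30].tolist())
for i in range(3):
    t3=optics.read_camera("side")
print("moving?",np.abs(t3.astype(int)-t)[190:300,210:340].max())
E
```

```text
[568.77811696 -41.76031983 270.90818291]
[(-90, 59.8), (-75, 62.2), (-60, 61.8), (-45, 76.5), (-30, 71.5), (-15, 66.0), (0, 62.0), (15, 62.0), (30, 63.5), (45, 61.0), (60, 62.8), (75, 61.0), (90, 59.0)]
[(-90, 51.2), (-75, 63.0), (-60, 62.5), (-45, 62.2), (-30, 72.0), (-15, 67.0), (0, 67.5), (15, 63.8), (30, 71.2), (45, 65.8), (60, 61.2), (75, 61.2), (90, 61.0)]
-150 282 top 216.9 bottom 220.7 rows from 208 S [90, 92, 93, 105, 103, 99, 102, 104, 102, 103, 104, 102, 80, 35, 20, 19, 18, 19, 19, 20, 20, 20] V [235, 231, 221, 168, 159, 159, 150, 150, 157, 159, 160, 162, 168, 183, 187, 187, 187, 187, 187, 187, 187, 187]
-130 290 top 219.7 bottom 223.5 rows from 211 S [104, 103, 102, 100, 105, 101, 102, 103, 103, 102, 100, 101, 80, 33, 20, 20, 20, 19, 19, 19, 19, 19] V [154, 156, 160, 158, 151, 151, 157, 156, 154, 167, 179, 176, 172, 187, 192, 192, 193, 192, 192, 191, 192, 191]
-110 299 top 221.0 bottom 224.8 rows from 212 S [107, 102, 102, 101, 104, 103, 100, 100, 102, 103, 100, 100, 90, 43, 17, 19, 19, 17, 19, 19, 17, 17] V [155, 157, 160, 159, 152, 151, 158, 155, 153, 164, 179, 176, 170
[... 687 characters left out ...]
3, 23] V [237, 243, 244, 244, 243, 241, 239, 231, 225, 195, 154, 142, 151, 166, 160, 157, 157, 156, 153, 153, 155, 155]
-30 327 top 211.1 bottom 214.8 rows from 202 S [114, 105, 105, 102, 101, 99, 103, 103, 104, 105, 105, 96, 75, 74, 75, 81, 85, 95, 94, 95, 93, 93] V [87, 73, 78, 115, 139, 149, 153, 163, 162, 160, 151, 135, 142, 141, 129, 126, 129, 156, 196, 201, 202, 204]
[[0, 0, 51, 170, 3223], [275, 0, 61, 168, 5518], [56, 156, 24, 65, 557], [257, 197, 5, 8, 34], [271, 197, 56, 29, 1109], [239, 208, 9, 9, 49], [249, 210, 21, 9, 115], [250, 261, 22, 6, 100], [168, 283, 172, 137, 9028], [77, 290, 6, 11, 44], [0, 297, 62, 123, 5261], [59, 318, 13, 13, 103], [260, 328, 20, 7, 120]]
moving? 35
```

The lid's lower edge matches the flat-on-rim prediction within about 1 px all round, and the lemon, mug and box are unchanged. Handing in.

```bash
python3 -c "
from bench import bot
print(bot.close_job())"
```

```text
the job is handed in; nothing more can be done
None
```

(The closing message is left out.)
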